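# Seat a bezel in the setting jig and lock its hold-down fork one hole on

### The job

Take the brass bezel that stands on its flange with the open cup up (not the upturned one) and seat it in the round pocket of the blue jig, flange down and lying flat in the pocket, and let go of it. Then pull up the red-capped lock plunger of the green carriage, slide the carriage to the very next hole towards the pocket so that its fork reaches over the bezel's flange, and let the pin go fully home in that hole. Finish there with the gripper still holding the knob and the pin fully home: do not let go at the end, and leave the other things on the bench where they are.

Things in the scene. Friction and masses are not known exactly. Their poses are not given: they have to be found in the camera images.
- bezel: brass bezel standing the right way up: a flat round flange 56 mm across and 5 mm thick at the bottom, on it a round cup wall 32 mm outside diameter, 18 mm tall, open at the top (23 mm tall in all, about 100 g). Origin: centre of the flange's underside; z up through the cup. Grip it by the cup wall from above. It stands on the bench right of the jig (-y).
- jig: setting jig fixed to the bench: blue base 275 x 90 x 8 mm (x -130 to +145); aluminium ladder rail 30 mm wide, top 30 mm above the bench, four pin holes 35 mm apart; at the +x end a steel nest block 76 x 76 mm, top at 22 mm, with the round pocket (axis at x = 100 mm, y = 0). Origin: on the bench below the pin's start hole; x along the rail towards the pocket, z up.
- pocket_floor (a point): centre of the floor of the round pocket: 59 mm across (1 mm chamfer), 5 mm deep, floor 17 mm above the bench, so a seated flange is flush with the nest block's top. Axes as the jig's.
- next_hole (a point): mouth of the target hole in the rail's top, 30 mm above the bench, 35 mm from the start hole towards the pocket. Holes are 11 mm long along the rail. Axes as the jig's.
- carriage (a joint): m; travel of the green carriage along the rail towards the pocket: 0 = start hole, 0.035 = next hole, stops at -0.078 and 0.040. About 1 N friction once the pin is out; about 1.5 mm play each way with the pin in. Carriage 44 mm long, 56 mm wide, top 40 mm above the bench; a round boss 20 mm across under the knob reaches 50 mm.
- plunger (a joint): m; lift of the lock plunger: 0 = pin fully home, 0.014 = fully up (stop). A spring pushes it down with about 3 N at 0 and 6 N at 0.014. The 8 mm round-ended pin reaches 10 mm into the rail: lift at least 0.011 to slide freely. Between holes it rests on the rail at about 0.010.
- knob: knob of the lock plunger on top of the carriage: black cylinder 24 mm across, 19 mm tall, with a red cap above it 30 mm across, 5 mm thick. Origin: centre of the knob's underside, 52 mm above the bench when the pin is home (cap's top 76 mm); it moves with the plunger and the carriage.
- fork_tip (a point): point midway between the tips of the carriage's two brass fork prongs, at their underside, 25 mm above the bench, 62 mm ahead of the knob's axis. Prongs 8 x 8 mm, 40 mm apart inside, so they pass beside the cup and 3 mm over the flange. At the start the tips are 38 mm short of the pocket's axis; in the next hole 3 mm short.
- bezel_flipped: a like brass bezel lying upside down, flange on top: a bystander, leave it. Origin: centre of its underside (the cup's rim on the bench).
- jar: bystander: glass jar 60 mm across, 70 mm tall, brass cap. Origin: centre of underside.
- doming_block: bystander: steel doming block 55 x 55 x 45 mm. Origin: centre of underside.
- hammer: bystander: hammer 220 mm long lying on the bench near the robot. Origin: its middle, underside.
- tweezers: bystander: steel tweezers 130 mm long, 9 mm high, lying on the far side of the bench. Origin: its middle, underside.
Things that resemble listed ones, but are neither listed nor needed, are in the scene too. Leave any orange or pink look-alike of the bezel alone.

How it is judged:
By the outcome, as a careful person would: the job done as asked, in the order asked, and still so for the second after the job is handed in, while the arm keeps its last pose, push and grip.
It also fails if it takes over 48 s, if anything falls off the work surface, if the arm or the gripper's body presses on something with over 40 N, if the wrist force passes 120 N, or if a joint passes its speed limit or range.

### The arm

A 6-joint arm with a two-finger parallel gripper is mounted at the origin on the work surface. World frame = base frame: x ahead of the robot, y to its left, z up, the work surface at z = 0. Lengths are in mm, angles in degrees, forces in N, time in s.
With the tool pointing down it reaches from about 325 to 850 mm from the base axis. Payload 15.5 kg.
Tool frame: the origin (TCP) lies between the finger pads; the fingertips stand manip.tcp_to_tips ahead of it and the grasp point (between the pads) lies 8 mm behind it (manip.tcp_to_tips is the distance from the TCP to the fingertips, in mm); z points along the fingers, y is the line along which they close (so a half turn about z gives the same grasp; the last joint's range is limited). The gripper opens to 91 mm and grips with 3 to 60 N. Pads are 32 mm wide; open, the fingers measure 118 mm over their backs; the gripper's body (76 mm by 178 mm) begins 60 mm behind the grasp point.
Start: joints at [68.44, 28.281, 77.091, -0, 74.628, -5.472], TCP at [173.198, 600.524, 224.915] pointing down, gripper open.
Joint ranges: [-166.48, 166.48], [-47.26, 123.95], [12.59, 153.08], [-70.14, 250.14], [6.76, 159.57], [-176.63, 176.63]. Speed limits (degrees/s): [108.29, 108.29, 147.25, 172.46, 172.46, 172.46].

### API

Orientations are given as a 3x3 rotation matrix whose columns are the frame's x, y, z axes.
In Python, from workcell import manip gives the robot as it stands.
- The arm moves only by the shell command python3 -m handwheel 'ROWS' [FORCE]. ROWS is JSON, one flat list of numbers, 7 for each row, row after row: the turn, a rotation vector about the tool's x, y, z in rad, then the shift along the tool's x, y, z in m, then the opening, from -1 (shut) to 1 (fully open). A call has 1 to 20 rows; each row is the pose to reach, as a shift and turn from the pose commanded when the call began, along the tool's axes at that moment; what a row does not reach only later rows make up. A row lasts 1/10 s, in which the tool goes at most 50 mm and 8.59 degrees, less where a joint would pass 70% of its speed; a pose out of reach is approached as far as the arm can. A call with a gripper value outside its range is refused whole. The fingers move at their own pace and stop on an object; FORCE is the grip in N (left out, the last holds). Time passes only in rows, so rows that repeat a pose let the fingers close. It gives the time, the measured TCP pose, the force, the opening and the grip force at its end, in the units of the state.
- manip.get_obs(): the state, without advancing time (a new reading comes with each control period).
- manip.capture(name): name is "side" or "top" or "wrist"; returns the picture (480x640x3 uint8, red, green, blue); there is no depth.
- manip.camera_model(name): a dict with "fovy" (degrees; the focal length in pixels is half the picture's height over the tangent of half this angle, whatever the lens; pixels are square), "cx", "cy" (the principal point, pixels), "dist_coeffs" ([k1, k2, p1, p2, k3] as OpenCV has them; the pictures are not rectified), "camera_from_world" (4x4, takes a point from world to camera coordinates). Camera axes: x right, y down, z forward; pixel columns grow to the right and rows downward; lengths in mm; the calibration is good to about 2 mm. A picture is of the moment at which its call begins: read the wrist's pose just before it. camera_model takes no time and is no camera call; for the wrist camera it gives the pose at the moment of the call.
- manip.job_done(): hands the job in; it is judged then, once.
Trained networks look in the newest picture that a camera, given by its name, has taken for a name from the list of things; names that differ only in an ending like _2 or _b are one class to them, and where a whole thing is asked for, a point or a joint stands for the part that bears it (a point fixed in the world has none). Each returns a list of dicts, best first, with "conf" (0 to 1); they miss things now and then, are a little off and sometimes report something else, mostly with a low value. They report only what shows in the picture. A call takes as long as a camera call. They do not tell look-alikes from the thing itself.
- manip.silhouettes(camera, label): "region" (480x640 bool, what is visible of it) and "point" ([row, column] in pixels, amid what is visible of it).
The state is a dict: "t": time; "joints": joint angles; "joint_velocities": joint speeds; "joint_efforts": joint torques, N m; "tcp_pos": TCP position; "tcp_rot": TCP orientation; "wrist_force": force on the tool from outside, world axes, zero at the start; "wrist_torque": the same for the moment, N m; "opening": finger opening in mm; "finger_force": force on a finger pad.
Only numpy, scipy, OpenCV 4.12 (cv2) and the standard library are available. Lean on these libraries where they do the work, as an engineer would, in place of code of your own. Each camera call takes 0.05 s, during which the arm holds its last target. There are 200 camera calls.

## Working session

There is one attempt and no reset: what is moved stays moved. The work goes in short steps, Python scripts to look and compute and a shell command to move; the robot and the scene stay as the last step left them, time stands still between calls to the robot, and variables do not carry over. Pictures are saved under pics/ and viewed, at most 10 in all, crops included, and the job is handed in when it is done.

```bash
mkdir -p pics
cat > h.py <<'E'
from workcell import manip
import numpy as np, cv2
def K(m):
    f=240/np.tan(np.radians(m["fovy"]/2)); return np.array([[f,0,m["cx"]],[0,f,m["cy"]],[0,0,1]])
def snap(n,fn=None):
    m=manip.camera_model(n); im=manip.capture(n)
    if fn: cv2.imwrite("pics/"+fn,im[:,:,::-1])
    return m,im
def w(m,u,v,z):
    p=cv2.undistortPoints(np.array([[[u,v]]],float),K(m),np.array(m["dist_coeffs"]))[0,0]
    T=np.array(m["camera_from_world"]);R=T[:3,:3];c=-R.T@T[:3,3];d=R.T@np.array([p[0],p[1],1])
    return c+d*(z-c[2])/d[2]
def proj(m,P):
    T=np.array(m["camera_from_world"])
    return cv2.projectPoints(np.array(P,float).reshape(-1,3),cv2.Rodrigues(T[:3,:3])[0],T[:3,3],K(m),np.array(m["dist_coeffs"]))[0][:,0]
def find(n,m,l,z):
    for d in manip.silhouettes(n,l)[:3]:
        r,c=d["point"]; ys,xs=np.where(d["region"])
        print(n,l,round(d["conf"],2),"uv",int(c),int(r),"bbox",xs.min(),xs.max(),ys.min(),ys.max(),"xy",w(m,xs.mean(),ys.mean(),z)[:2].round(1))
E
python3 - <<'E'
from h import *
print(manip.tcp_to_tips,manip.get_obs()["tcp_rot"])
for n in("top","side"):
    m,im=snap(n,n+"0.png")
    T=np.array(m["camera_from_world"]);print(n,(-T[:3,:3].T@T[:3,3]).round(),T[2,:3].round(2),m["fovy"])
    for l,z in(("bezel",12),("jig",15),("knob",75),("carriage",40),("bezel_flipped",20)): find(n,m,l,z)
E
```

```text
11.0 [[-9.60828749e-01  2.77142407e-01 -4.49313263e-04]
 [ 2.77142745e-01  9.60828095e-01 -1.12680842e-03]
 [ 1.19426409e-04 -1.20719383e-03 -9.99999264e-01]]
top [ 353. -111. 1166.] [ 0.16  0.01 -0.99] 50.39111068697041
top bezel 0.88 uv 397 254 bbox 386 409 242 265 xy [ 490.9 -296.1]
top bezel 0.87 uv 329 273 bbox 317 340 264 287 xy [ 437.8 -140.7]
top bezel 0.83 uv 438 276 bbox 423 447 265 289 xy [ 441.  -381.4]
top jig 0.67 uv 228 223 bbox 206 253 164 284 xy [547.7  90.1]
top jig 0.58 uv 224 212 bbox 217 230 207 221 xy [570.6 104.1]
top jig 0.55 uv 471 215 bbox 455 487 203 233 xy [ 578.3 -463.8]
top knob 0.62 uv 223 210 bbox 217 230 207 221 xy [559.2  92.9]
top carriage 0.81 uv 228 221 bbox 214 241 207 246 xy [548.8  90.4]
top bezel_flipped 0.98 uv 384 191 bbox 373 395 182 204 xy [ 630.7 -263.7]
side [328. 816. 705.] [ 0.19 -0.81 -0.56] 57.42919608572221
side bezel 0.78 uv 335 240 bbox 324 343 234 248 xy [ 506.5 -191. ]
side bezel 0.71 uv 363 214 bbox 357 374 206 219 xy [ 442.1 -373.4]
side bezel 0.58 uv 352 255 bbox 344 364 249 264 xy [ 439.4 -131.7]
side jig 0.98 uv 291 305 bbox 226 348 280 327 xy [548.   99.8]
side knob 0.67 uv 284 288 bbox 279 291 279 294 xy [558.  103.1]
side knob 0.49 uv 283 284 bbox 279 291 280 294 xy [558.6 104. ]
side carriage 0.63 uv 285 297 bbox 274 313 279 313 xy [550.  101.8]
side bezel_flipped 0.69 uv 292 304 bbox 226 349 279 326 xy [546.4 104.9]
```

```bash
python3 -c "
import cv2
a=cv2.imread('pics/top0.png')[140:340,190:510]
cv2.imwrite('pics/tc.png',cv2.resize(a,(800,500),interpolation=cv2.INTER_CUBIC))"
```

```text
(no output)
```

View pics/tc.png

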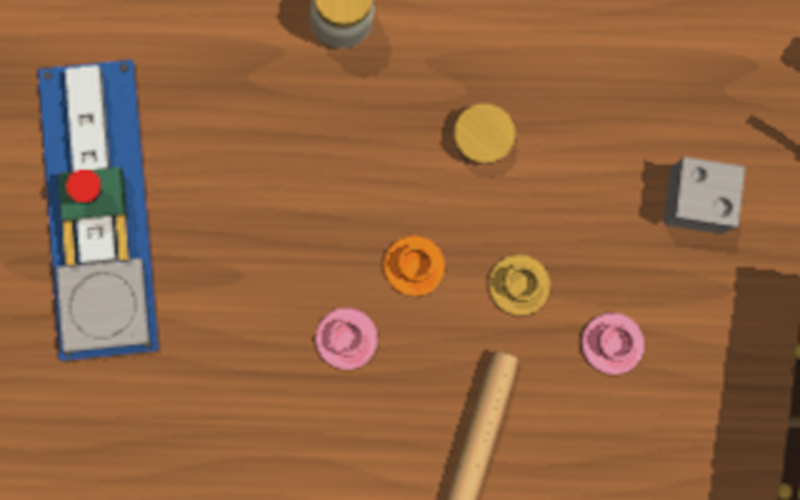

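Top view shows: the upright brass bezel at crop (519,285), i.e. full (397,254). Pocket is at crop (102,306), i.e. full (231,262), and the red cap is at crop (84,186). The flipped bezel is at crop (485,133), and the orange and pink look-alikes are nearby. The jig's x axis points towards the robot.

Run:
```python
from h import *
m=manip.camera_model("top")
g=lambda u,v,z:w(m,190+u/2.5,140+v/2.5,z)
C=[g(38,68,8),g(133,61,8),g(158,350,8),g(60,360,8)]
for c in C:print(c.round(1))
d=(C[2]+C[3]-C[0]-C[1])/2; print("yaw",np.degrees(np.arctan2(d[1],d[0])),np.linalg.norm(d))
print("pocket",g(102.5,306,22).round(1),"cap",g(84,186.5,76).round(1),"bezel",g(519,285,5).round(1))
s=manip.get_obs();R=np.array(s["tcp_rot"]);p=np.array(s["tcp_pos"])
print("tool yaw",np.degrees(np.arctan2(R[1,0],R[0,0])))
print("shift to bezel z200",R.T@(np.array([491,-296,200])-p))
m=manip.camera_model("wrist");T=np.array(m["camera_from_world"]);c=-T[:3,:3].T@T[:3,3]
print("wristcam in tool",R.T@(c-p),(T[:3,:3]@R).round(2),m["fovy"])
```

```text
[683.1 154.9   8. ]
[692.5  66.    8. ]
[422.6  29.5   8. ]
[411.  117.8   8. ]
yaw -172.26361806092572 273.5102770354378
pocket [459.7  79.6  22. ] cap [558.4  92.5  76. ] bezel [ 491.7 -297.5    5. ]
tool yaw 163.91259595714092
shift to bezel z200 [-553.78145735 -773.34671984   24.91311552]
wristcam in tool [  64.93007043   -0.61640768 -160.87912402] [[ 0.    1.    0.  ]
 [-0.97  0.   -0.23]
 [-0.23  0.    0.97]] 58.59767844206916
```

```bash
python3 -m handwheel '[0,0,-0.415,-0.42,-0.42,0.058,0.4, 0,0,-0.415,-0.42,-0.42,0.058,0.4, 0,0,-0.415,-0.42,-0.42,0.058,0.4, 0,0,-0.415,-0.42,-0.42,0.058,0.4, 0,0,-0.415,-0.42,-0.42,0.058,0.4, 0,0,-0.415,-0.42,-0.42,0.058,0.4, 0,0,-0.415,-0.42,-0.42,0.058,0.4, 0,0,-0.415,-0.42,-0.42,0.058,0.4, 0,0,-0.415,-0.42,-0.42,0.058,0.4, 0,0,-0.415,-0.42,-0.42,0.058,0.4, 0,0,-0.415,-0.42,-0.42,0.058,0.4, 0,0,-0.415,-0.42,-0.42,0.058,0.4, 0,0,-0.415,-0.42,-0.42,0.058,0.4, 0,0,-0.415,-0.42,-0.42,0.058,0.4, 0,0,-0.415,-0.42,-0.42,0.058,0.4, 0,0,-0.415,-0.42,-0.42,0.058,0.4, 0,0,-0.415,-0.42,-0.42,0.058,0.4]'
cat >> h.py <<'E'
def st():
    s=manip.get_obs();R=np.array(s["tcp_rot"]);p=np.array(s["tcp_pos"])
    print("t",s["t"],"tcp",p.round(1),"yaw",round(np.degrees(np.arctan2(R[1,0],R[0,0])),2),"z",R[:,2].round(4),"F",np.round(s["wrist_force"],1),"open",s["opening"],s["finger_force"])
    return s,R,p
E
python3 - <<'E'
from h import *
s,R,p=st(); m,im=snap("wrist","w1.png")
find("wrist",m,"knob",76); find("wrist",m,"jig",22)
E
```

```text
t: 2.3
tcp_pos: [460.0, 81.6, 167.1]
tcp_rot: [[-0.991, -0.136, 0.0], [-0.136, 0.991, 0.0], [-0.0, 0.0, -1.0]]
wrist_force: [0.4, -0.2, -0.0]
opening: 64.0
finger_force: 0.0
t 2.3 tcp [460.   81.6 167.1] yaw -172.21 z [ 2.e-04  1.e-04 -1.e+00] F [ 0.4 -0.2 -0. ] open 64.0247767007959 0.0
wrist knob 0.59 uv 316 381 bbox 302 334 370 387 xy [544.4  90.4]
wrist jig 0.7 uv 318 254 bbox 259 378 176 386 xy [483.4  82.3]
```

View pics/w1.png

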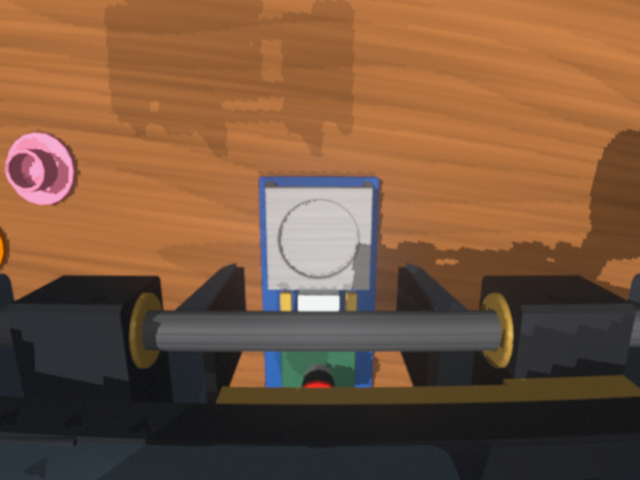

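The pocket shows at about (319,238) with the jig square in view, so the yaw matches; pink look-alike at (40,168). I'll rectify this onto the flange plane and go on to the bezel.

```bash
cat >> h.py <<'E'
def rect(m,im,c,z,R,half=50,s=4):
    # patch in tool axes about world xy c on plane z; column = tool y, row = tool x, s px/mm
    a=np.arange(-half*s,half*s+1)/s; Y,X=np.meshgrid(a,a)
    P=np.stack([c[0]+R[0,0]*X+R[0,1]*Y,c[1]+R[1,0]*X+R[1,1]*Y,0*X+z],-1)
    q=proj(m,P).reshape(len(a),len(a),2).astype(np.float32)
    return cv2.remap(im,q[...,0],q[...,1],cv2.INTER_CUBIC)
def ring(pat,r0,r1,s=4,win=8):
    # circle with strongest mean radial gradient near the middle
    g=cv2.GaussianBlur(cv2.cvtColor(pat,cv2.COLOR_RGB2GRAY).astype(np.float32),(0,0),2)
    gx=cv2.Sobel(g,cv2.CV_32F,1,0);gy=cv2.Sobel(g,cv2.CV_32F,0,1)
    t=np.linspace(0,2*np.pi,180,endpoint=False);h=g.shape[0]//2;best=[]
    for r in np.arange(r0,r1,.25):
        for dx in np.arange(-win,win+.1,.5):
            for dy in np.arange(-win,win+.1,.5):
                u=(h+(dy+r*np.cos(t))*s).astype(int);v=(h+(dx+r*np.sin(t))*s).astype(int)
                best.append((abs(np.median(gx[v,u]*np.cos(t)+gy[v,u]*np.sin(t))),r,dx,dy))
    best.sort(reverse=True); return best[:5]
E
python3 - <<'E'
from h import *
s,R,p=st(); m=manip.camera_model("wrist"); im=cv2.imread("pics/w1.png")[:,:,::-1]
c=w(m,319,238,22);print(c)
pat=rect(m,im,c,22,R); cv2.imwrite("pics/pr.png",cv2.resize(pat[:,:,::-1],(400,400)))
for b in ring(pat,27,32):print(b)
print("shift to bezel",R.T@(np.array([491.5,-297,150])-p))
E
```

```text
t 2.45 tcp [460.2  81.2 167. ] yaw -172.25 z [ 2.e-04  0.e+00 -1.e+00] F [-0.4 -0.3  0.2] open 64.17986070888935 0.0
[461.6895243   79.37945432  22.        ]
(np.float64(48.9185990309059), np.float64(30.0), np.float64(-1.0), np.float64(-0.5))
(np.float64(48.409813691493746), np.float64(30.0), np.float64(-1.0), np.float64(-1.0))
(np.float64(47.24708571713266), np.float64(28.0), np.float64(-0.5), np.float64(0.0))
(np.float64(47.194945405957654), np.float64(30.25), np.float64(-1.0), np.float64(-0.5))
(np.float64(46.61565093734853), np.float64(28.25), np.float64(-0.5), np.float64(0.0))
shift to bezel [  20.01376009 -378.91980748   17.02291463]
```

View pics/pr.png

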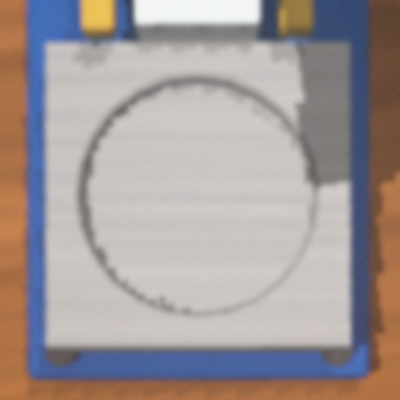

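```bash
python3 -m handwheel '[0,0,0,0.02,-0.379,0.017,0.4, 0,0,0,0.02,-0.379,0.017,0.4, 0,0,0,0.02,-0.379,0.017,0.4, 0,0,0,0.02,-0.379,0.017,0.4, 0,0,0,0.02,-0.379,0.017,0.4, 0,0,0,0.02,-0.379,0.017,0.4, 0,0,0,0.02,-0.379,0.017,0.4, 0,0,0,0.02,-0.379,0.017,0.4, 0,0,0,0.02,-0.379,0.017,0.4, 0,0,0,0.02,-0.379,0.017,0.4, 0,0,0,0.02,-0.379,0.017,0.4, 0,0,0,0.02,-0.379,0.017,0.4, 0,0,0,0.02,-0.379,0.017,0.4]'
python3 - <<'E'
from h import *
s,R,p=st(); m,im=snap("wrist","w2.png")
find("wrist",m,"bezel",5)
c=np.array([491.5,-297])
pat=rect(m,im,c,5,R); cv2.imwrite("pics/br.png",cv2.resize(pat[:,:,::-1],(400,400)))
for b in ring(pat,27,30):
    o=c+R[:2,:2]@np.array(b[2:]);print(b,o.round(1),"shift",(R.T@np.array([*(o-p[:2]),0])).round(1))
E
```

```text
t: 3.75
tcp_pos: [491.4, -296.8, 150.1]
tcp_rot: [[-0.991, -0.135, 0.0], [-0.135, 0.991, 0.0], [-0.0, 0.0, -1.0]]
wrist_force: [-0.3, -0.8, -0.4]
opening: 63.8
finger_force: 0.0
t 3.75 tcp [ 491.4 -296.8  150.1] yaw -172.25 z [ 1.e-04  0.e+00 -1.e+00] F [-0.3 -0.8 -0.4] open 63.75528773136581 0.0
wrist bezel 0.85 uv 537 193 bbox 503 578 158 233 xy [ 439.3 -142.4]
wrist bezel 0.66 uv 206 151 bbox 171 248 113 191 xy [ 441.9 -383.7]
wrist bezel 0.64 uv 450 268 bbox 410 479 239 303 xy [ 501.  -198.3]
(np.float64(63.89625669137281), np.float64(27.5), np.float64(-1.5), np.float64(-2.0)) [ 493.3 -298.8] shift [-1.6 -2.2  0. ]
(np.float64(63.734552489939844), np.float64(27.75), np.float64(-2.0), np.float64(-2.0)) [ 493.8 -298.7] shift [-2.1 -2.2  0. ]
(np.float64(63.118243279541296), np.float64(27.5), np.float64(-2.0), np.float64(-2.0)) [ 493.8 -298.7] shift [-2.1 -2.2  0. ]
(np.float64(62.30164448728142), np.float64(27.5), np.float64(-1.5), np.float64(-1.5)) [ 493.2 -298.3] shift [-1.6 -1.7  0. ]
(np.float64(61.14037785249333), np.float64(27.25), np.float64(-1.5), np.float64(-2.0)) [ 493.3 -298.8] shift [-1.6 -2.2  0. ]
```

View pics/br.png

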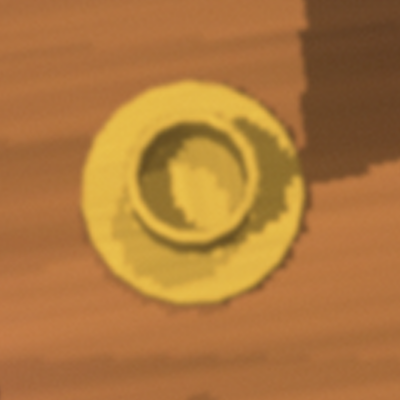

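The brass bezel's flange is centred at (193,193.5) in the 400 px patch, so the TCP must shift about (-1.7, -1.9) mm.

```bash
python3 -m handwheel '[0,0,0,-0.0017,-0.0019,0.04,0.4, 0,0,0,-0.0017,-0.0019,0.08,0.4, 0,0,0,-0.0017,-0.0019,0.11,0.4, 0,0,0,-0.0017,-0.0019,0.125,0.4, 0,0,0,-0.0017,-0.0019,0.1315,0.4, 0,0,0,-0.0017,-0.0019,0.1315,0.4, 0,0,0,-0.0017,-0.0019,0.1315,-1, 0,0,0,-0.0017,-0.0019,0.1315,-1, 0,0,0,-0.0017,-0.0019,0.1315,-1, 0,0,0,-0.0017,-0.0019,0.1315,-1, 0,0,0,-0.0017,-0.0019,0.1315,-1, 0,0,0,-0.0017,-0.0019,0.1315,-1, 0,0,0,-0.0017,-0.0019,0.1315,-1, 0,0,0,-0.0017,-0.0019,0.1315,-1]' 25
```

```text
t: 5.25
tcp_pos: [493.4, -299.4, 18.9]
tcp_rot: [[-0.991, -0.134, 0.0], [-0.134, 0.991, -0.0], [-0.0, -0.0, -1.0]]
wrist_force: [-1.2, 0.7, 6.2]
opening: 31.2
finger_force: 25.0
```

```bash
python3 -m handwheel '[0,0,0,0,0,-0.03,-1, 0,0,0,0,0,-0.07,-1, 0,0,0,0,0.03,-0.1,-1, 0,0,0,-0.0203,0.379,-0.1,-1, 0,0,0,-0.0203,0.379,-0.1,-1, 0,0,0,-0.0203,0.379,-0.1,-1, 0,0,0,-0.0203,0.379,-0.1,-1, 0,0,0,-0.0203,0.379,-0.1,-1, 0,0,0,-0.0203,0.379,-0.1,-1, 0,0,0,-0.0203,0.379,-0.1,-1, 0,0,0,-0.0203,0.379,-0.1,-1, 0,0,0,-0.0203,0.379,-0.1,-1, 0,0,0,-0.0203,0.379,-0.1,-1, 0,0,0,-0.0203,0.379,-0.1,-1, 0,0,0,-0.0203,0.379,-0.1,-1]'
python3 - <<'E'
from h import *
s,R,p=st(); m,im=snap("wrist","w3.png")
c=p[:2]; z=p[2]-18.9   # flange bottom
pat=rect(m,im,c,z,R); pat2=rect(m,im,np.array([462.75,79.0]),22,R)
cv2.imwrite("pics/hr.png",np.hstack([pat,pat2])[:,:,::-1])
for b in ring(pat,26.5,30):print(b)
print("pocket shift",R.T@np.array([462.75-p[0],79.0-p[1],0]))
E
```

```text
t: 6.75
tcp_pos: [462.8, 77.9, 118.4]
tcp_rot: [[-0.991, -0.132, -0.0], [-0.132, 0.991, -0.0], [0.0, -0.0, -1.0]]
wrist_force: [0.5, -0.4, -1.8]
opening: 31.1
finger_force: 25.3
t 6.75 tcp [462.8  77.9 118.4] yaw -172.42 z [-0.e+00 -1.e-04 -1.e+00] F [ 0.5 -0.4 -1.8] open 31.103683240172863 25.279265362769365
(np.float64(10.214323138721038), np.float64(28.0), np.float64(0.0), np.float64(-0.5))
(np.float64(9.353640263444426), np.float64(28.25), np.float64(-0.5), np.float64(-0.5))
(np.float64(9.12642569763851), np.float64(28.0), np.float64(0.0), np.float64(0.0))
(np.float64(9.126373376928989), np.float64(28.0), np.float64(-0.5), np.float64(-0.5))
(np.float64(8.961162191288363), np.float64(27.75), np.float64(0.0), np.float64(-0.5))
pocket shift [-1.29851530e-01  1.10892587e+00 -6.00194643e-05]
```

View pics/hr.png

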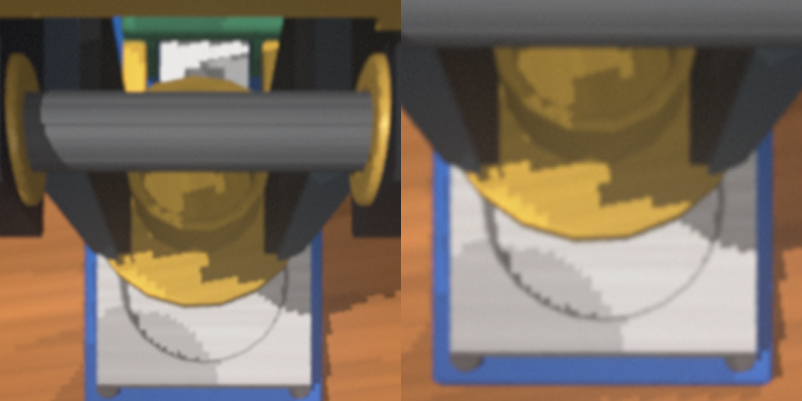

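The held flange's lower edge is in the left patch and the pocket ring is in the right; the pocket lies about 1.7 mm further along tool +y. Descending.

```bash
python3 -m handwheel '[0,0,0,0.0002,0.0017,0.04,-1, 0,0,0,0.0002,0.0017,0.065,-1, 0,0,0,0.0002,0.0017,0.074,-1, 0,0,0,0.0002,0.0017,0.076,-1, 0,0,0,0.0002,0.0017,0.0775,-1, 0,0,0,0.0002,0.0017,0.0785,-1, 0,0,0,0.0002,0.0017,0.0795,-1, 0,0,0,0.0002,0.0017,0.0795,-1]' 
python3 -c "
from h import *
st()"
```

```text
t: 7.6
tcp_pos: [462.5, 80.6, 39.4]
tcp_rot: [[-0.991, -0.134, 0.001], [-0.134, 0.991, 0.0], [-0.001, -0.0, -1.0]]
wrist_force: [-0.9, -0.5, -1.4]
opening: 31.0
finger_force: 25.3
t 7.6 tcp [462.5  80.6  39.4] yaw -172.31 z [ 1.e-03  1.e-04 -1.e+00] F [-0.9 -0.5 -1.4] open 31.005260250128703 25.279235020279884
```

```bash
python3 -m handwheel '[0,0,0,0,0,0.001,-1, 0,0,0,0,0,0.002,-1, 0,0,0,0,0,0.003,-1, 0,0,0,0,0,0.0035,-1, 0,0,0,0,0,0.0035,-1]' 
python3 -c "
from h import *
st()"
```

```text
t: 8.1
tcp_pos: [462.2, 80.6, 35.8]
tcp_rot: [[-0.991, -0.134, 0.0], [-0.134, 0.991, -0.0], [-0.0, -0.0, -1.0]]
wrist_force: [-2.0, -0.4, 12.9]
opening: 31.5
finger_force: 25.0
t 8.1 tcp [462.2  80.6  35.8] yaw -172.31 z [ 3.e-04 -0.e+00 -1.e+00] F [-2.  -0.4 12.9] open 31.529449285582064 25.001978566870093
```

```bash
python3 -m handwheel '[0,0,0,0,0,0,0.4, 0,0,0,0,0,0,0.4, 0,0,0,0,0,0,0.4, 0,0,0,0,0,0,0.4, 0,0,0,0,0,0,0.4, 0,0,0,0,0,-0.02,0.4, 0,0,0,0,0,-0.06,0.4, 0,0,0,0,0,-0.1,0.4, 0,0,0,0,0,-0.13,0.4, 0,0,0,0,0,-0.13,0.4, 0,0,0,0,0,-0.13,0.4]'
python3 - <<'E'
from h import *
s,R,p=st(); m,im=snap("wrist","w4.png")
c=np.array([462.5,79.5])
pat=rect(m,im,c,22,R); cv2.imwrite("pics/sr.png",pat[:,:,::-1])
for b in ring(pat,26.5,31):print(b)
mt,it=snap("top","t4.png"); ms,i2=snap("side","s4.png")
def red(m,im,n):
    h=cv2.cvtColor(im,cv2.COLOR_RGB2HSV);k=((h[...,0]<8)|(h[...,0]>172))&(h[...,1]>190)&(h[...,2]>90)
    nn,l,S,C=cv2.connectedComponentsWithStats(k.astype(np.uint8))
    for i in range(1,nn):
        if S[i,4]>40: print(n,S[i],w(m,*C[i],76)[:2].round(1),w(m,*C[i],74)[:2].round(1))
red(mt,it,"top");red(ms,i2,"side");red(m,im,"wrist")
E
```

```text
t: 9.2
tcp_pos: [462.3, 80.6, 165.7]
tcp_rot: [[-0.991, -0.134, 0.001], [-0.134, 0.991, 0.0], [-0.001, -0.0, -1.0]]
wrist_force: [-0.9, 0.2, 0.2]
opening: 63.7
finger_force: 0.0
t 9.2 tcp [462.3  80.6 165.7] yaw -172.31 z [ 0.0012  0.     -1.    ] F [-0.9  0.2  0.2] open 63.68713626367638 0.0
(np.float64(56.43650569443841), np.float64(30.0), np.float64(0.0), np.float64(0.0))
(np.float64(55.61856658535066), np.float64(30.0), np.float64(0.0), np.float64(-0.5))
(np.float64(55.44854684147484), np.float64(29.75), np.float64(0.0), np.float64(0.0))
(np.float64(54.41351307530121), np.float64(27.75), np.float64(0.0), np.float64(0.0))
(np.float64(54.19743694221374), np.float64(30.25), np.float64(0.0), np.float64(0.0))
wrist [304 379  32   9 211] [549.4  90.9] [550.6  91. ]
```

View pics/sr.png

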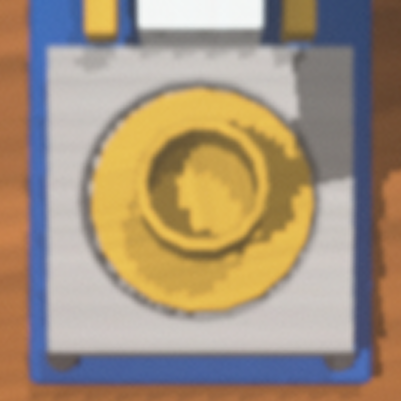

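The bezel is concentric and flush in the pocket (centre at 200,200 of the patch). Next, the knob.

```bash
python3 -m handwheel '[0,0,0,-0.04,0,-0.04,0.3, 0,0,0,-0.08,0,-0.055,0.3, 0,0,0,-0.1,-0.0004,-0.055,0.3, 0,0,0,-0.1,-0.0004,-0.055,0.3, 0,0,0,-0.1,-0.0004,-0.055,0.3, 0,0,0,-0.1,-0.0004,-0.055,0.3]'
python3 - <<'E'
from h import *
s,R,p=st(); m,im=snap("wrist","w5.png")
h=cv2.cvtColor(im,cv2.COLOR_RGB2HSV);k=((h[...,0]<8)|(h[...,0]>172))&(h[...,1]>190)&(h[...,2]>90)
nn,l,S,C=cv2.connectedComponentsWithStats(k.astype(np.uint8))
c=p[:2]
for i in range(1,nn):
    if S[i,4]>40: c=w(m,*C[i],76)[:2];print(S[i],c.round(1))
pat=rect(m,im,c,76,R,30,6)
for b in ring(pat,14,16.5,6,4):print(b)
print("shift",R.T@np.array([*(c-p[:2]),0]))
E
```

```text
t: 9.95
tcp_pos: [560.1, 93.5, 219.4]
tcp_rot: [[-0.991, -0.134, -0.002], [-0.134, 0.991, -0.0], [0.002, 0.0, -1.0]]
wrist_force: [0.7, 0.4, -0.7]
opening: 59.6
finger_force: 0.0
t 9.95 tcp [560.1  93.5 219.4] yaw -172.31 z [-2.5e-03 -2.0e-04 -1.0e+00] F [ 0.7  0.4 -0.7] open 59.62329524001056 0.0
(np.float64(10.587315308446026), np.float64(14.5), np.float64(-1.0), np.float64(-1.0))
(np.float64(10.15351214645074), np.float64(14.25), np.float64(-0.5), np.float64(-0.5))
(np.float64(9.830064640296271), np.float64(14.5), np.float64(-1.0), np.float64(-1.5))
(np.float64(9.813429671229702), np.float64(14.75), np.float64(-1.5), np.float64(-1.0))
(np.float64(9.663031998905101), np.float64(14.5), np.float64(-1.5), np.float64(-1.5))
shift [0. 0. 0.]
```

View pics/w5.png

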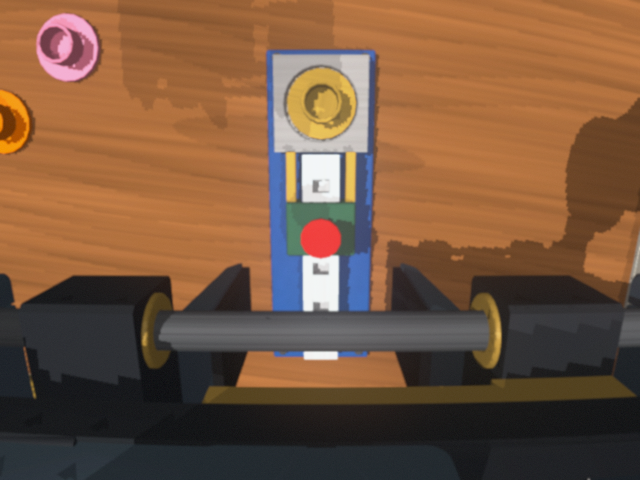

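The red cap is at (321,238), with the seated bezel at (321,102) ahead of it on the same axis.

Run:
```python
from h import *
s,R,p=st(); m=manip.camera_model("wrist"); im=cv2.imread("pics/w5.png")[:,:,::-1].astype(int)
k=(im[...,0]>200)&(im[...,1]<100)&(im[...,2]<100); k[:,:280]=0;k[:,360:]=0
v,u=np.where(k);print(len(u),u.min(),u.max(),v.min(),v.max())
c=w(m,(u.min()+u.max())/2,(v.min()+v.max())/2,75.5);print(c,"shift",R.T@np.array([*(c[:2]-p[:2]),0]))
```

```text
t 10.0 tcp [560.2  93.5 219.7] yaw -172.31 z [-1.9e-03 -1.0e-04 -1.0e+00] F [-0.1  0.   0.4] open 59.82783107694774 0.0
1165 301 339 220 256
[561.09281887  92.42749124  75.5       ] shift [-0.77638617 -1.23124113 -0.00165928]
```

```bash
python3 -m handwheel '[0,0,0,-0.0008,-0.0008,0.05,0.3, 0,0,0,-0.0008,-0.0008,0.1,0.3, 0,0,0,-0.0008,-0.0008,0.13,0.3, 0,0,0,-0.0008,-0.0008,0.147,0.3, 0,0,0,-0.0008,-0.0008,0.1555,0.3, 0,0,0,-0.0008,-0.0008,0.1555,0.3, 0,0,0,-0.0008,-0.0008,0.1555,-1, 0,0,0,-0.0008,-0.0008,0.1555,-1, 0,0,0,-0.0008,-0.0008,0.1555,-1, 0,0,0,-0.0008,-0.0008,0.1555,-1, 0,0,0,-0.0008,-0.0008,0.1555,-1, 0,0,0,-0.0008,-0.0008,0.1555,-1, 0,0,0,-0.0008,-0.0008,0.1555,-1, 0,0,0,-0.0008,-0.0008,0.1555,-1]' 45
python3 -c "
from h import *
st()"
```

```text
t: 11.4
tcp_pos: [562.6, 93.3, 65.4]
tcp_rot: [[-0.991, -0.134, 0.001], [-0.134, 0.991, 0.0], [-0.001, 0.0, -1.0]]
wrist_force: [-1.4, 2.8, 7.7]
opening: 27.4
finger_force: 45.0
t 11.4 tcp [562.6  93.3  65.4] yaw -172.31 z [ 9.e-04  4.e-04 -1.e+00] F [-1.4  2.8  7.7] open 27.39155652406006 45.00162363052368
```

```bash
python3 -m handwheel '[0,0,0,0,0,-0.002,-1, 0,0,0,0,0,-0.004,-1, 0,0,0,0,0,-0.006,-1, 0,0,0,0,0,-0.008,-1, 0,0,0,0,0,-0.010,-1, 0,0,0,0,0,-0.012,-1, 0,0,0,0,0,-0.0125,-1, 0,0,0,0,0,-0.0125,-1]' 45
python3 - <<'E'
from h import *
st(); snap("side","s6.png")
a=cv2.imread('pics/s6.png')[230:350,210:370]
cv2.imwrite('pics/s6c.png',cv2.resize(a,(800,600),interpolation=cv2.INTER_CUBIC))
E
```

```text
t: 12.2
tcp_pos: [561.9, 93.1, 77.3]
tcp_rot: [[-0.991, -0.134, -0.001], [-0.134, 0.991, 0.0], [0.001, 0.0, -1.0]]
wrist_force: [-0.7, 5.3, -6.0]
opening: 27.4
finger_force: 45.0
t 12.2 tcp [561.9  93.1  77.3] yaw -172.31 z [-6.e-04  3.e-04 -1.e+00] F [-0.7  5.3 -6. ] open 27.365864463161213 44.99862492084503
```

View pics/s6c.png

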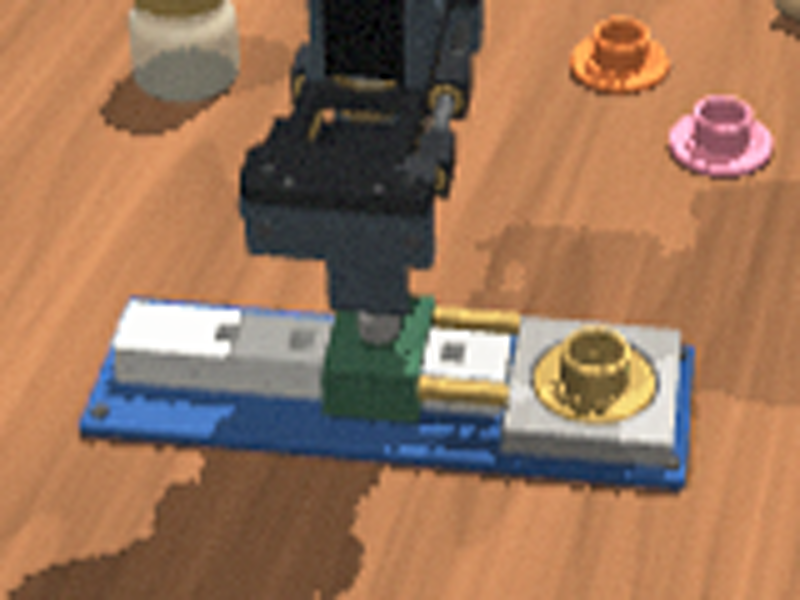

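The side view shows the pads over the cap with the plunger stem visible (380,325), so it has been pulled up; the spring force of 6 N agrees. Sliding now.

```bash
python3 -m handwheel '[0,0,0,0,0,-0.0005,-1, 0,0,0,0.002,0,-0.0005,-1, 0,0,0,0.005,0,-0.0005,-1, 0,0,0,0.008,0,-0.0005,-1, 0,0,0,0.011,0,-0.0005,-1, 0,0,0,0.014,0,-0.0005,-1, 0,0,0,0.017,0,-0.0005,-1, 0,0,0,0.020,0,-0.0005,-1, 0,0,0,0.023,0,-0.0005,-1, 0,0,0,0.026,0,-0.0005,-1, 0,0,0,0.029,0,-0.0005,-1, 0,0,0,0.032,0,-0.0005,-1, 0,0,0,0.034,0,-0.0005,-1, 0,0,0,0.035,0,-0.0005,-1, 0,0,0,0.035,0,-0.0005,-1, 0,0,0,0.035,0,-0.0005,-1]' 45
python3 - <<'E'
from h import *
s,R,p=st(); print((R.T@(p-np.array([462.3,80.4,0])))[:2])
E
```

```text
t: 13.85
tcp_pos: [527.0, 88.4, 77.8]
tcp_rot: [[-0.991, -0.134, -0.001], [-0.134, 0.991, 0.0], [0.001, 0.0, -1.0]]
wrist_force: [-0.7, 5.4, -4.9]
opening: 27.7
finger_force: 45.0
t 13.85 tcp [527.   88.4  77.8] yaw -172.31 z [-1.e-03  2.e-04 -1.e+00] F [-0.7  5.4 -4.9] open 27.71630255623104 44.99864637851715
[-65.12073107  -0.66888459]
```

```bash
python3 -m handwheel '[0,0,0,0,0,0.002,-1, 0,0,0,0,0,0.004,-1, 0,0,0,0,0,0.005,-1, 0,0,0,0,0,0.006,-1, 0,0,0,0,0,0.006,-1]' 45
python3 -c "
from h import *
st()"
```

```text
t: 14.35
tcp_pos: [527.1, 88.4, 71.7]
tcp_rot: [[-0.991, -0.134, -0.001], [-0.134, 0.991, 0.0], [0.001, 0.0, -1.0]]
wrist_force: [-1.3, 6.4, -4.9]
opening: 27.7
finger_force: 45.0
t 14.35 tcp [527.1  88.4  71.7] yaw -172.32 z [-1.e-03  2.e-04 -1.e+00] F [-1.3  6.4 -4.9] open 27.72692978058055 44.998841285705566
```

The spring still pulls down at about 6 mm lift, so the pin is in the hole. Lowering the rest of the way.

```bash
python3 -m handwheel '[0,0,0,0,0,0.002,-1, 0,0,0,0,0,0.004,-1, 0,0,0,0,0,0.0055,-1, 0,0,0,0,0,0.0065,-1, 0,0,0,0,0,0.007,-1, 0,0,0,0,0,0.007,-1, 0,0,0,0,0,0.007,-1]' 45
python3 - <<'E'
from h import *
s,R,p=st(); print((R.T@(p-np.array([462.3,80.4,0])))[:2]);snap("side","s7.png")
a=cv2.imread('pics/s7.png')[230:350,210:370]
cv2.imwrite('pics/s7c.png',cv2.resize(a,(800,600),interpolation=cv2.INTER_CUBIC))
E
```

```text
t: 15.05
tcp_pos: [527.8, 88.5, 65.5]
tcp_rot: [[-0.991, -0.134, 0.001], [-0.134, 0.991, 0.0], [-0.001, 0.0, -1.0]]
wrist_force: [-1.6, 6.5, 5.7]
opening: 27.5
finger_force: 45.0
t 15.05 tcp [527.8  88.5  65.5] yaw -172.32 z [ 8.e-04  4.e-04 -1.e+00] F [-1.6  6.5  5.7] open 27.50396436823503 45.00157713890076
[-66.07201658  -0.7035175 ]
```

View pics/s7c.png

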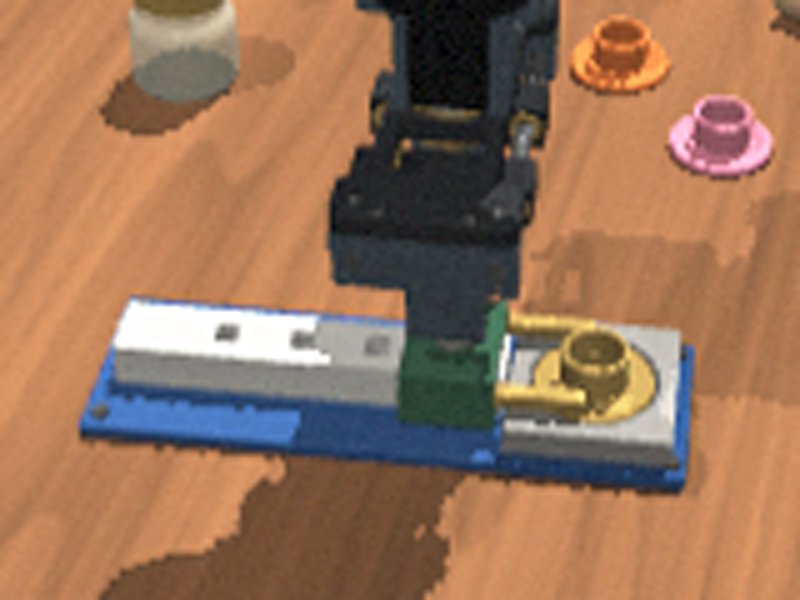

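The side view shows three free holes behind the carriage, the prongs beside the cup over the flange, and the knob down. TCP height matches the home value to 0.1 mm; I'll add a little downward push and hand in.

```bash
python3 -m handwheel '[0,0,0,0,0,0.0005,-1, 0,0,0,0,0,0.0005,-1, 0,0,0,0,0,0.0005,-1, 0,0,0,0,0,0.0005,-1]' 45
python3 - <<'E'
from h import *
s,R,p=st()
if 3<s["wrist_force"][2]<20 and p[2]<66: print(manip.job_done())
E
```

```text
t: 15.5
tcp_pos: [528.3, 88.5, 65.4]
tcp_rot: [[-0.991, -0.134, 0.002], [-0.134, 0.991, 0.0], [-0.002, 0.0, -1.0]]
wrist_force: [-2.0, 6.8, 12.4]
opening: 27.7
finger_force: 45.0
t 15.5 tcp [528.3  88.5  65.4] yaw -172.31 z [ 1.8e-03  5.0e-04 -1.0e+00] F [-2.   6.8 12.4] open 27.74973417959129 45.003061294555664
the job is handed in; nothing more can be done
None
```

The job is handed in at 15.5 s: the bezel sits flat in the pocket, the carriage is in the next hole with its fork over the flange, and the gripper still holds the knob with the pin home (the knob's height matches its starting home height to 0.1 mm); no verdict came back.

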